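# Park the dismantled camera's parts in their holders

### The job

The camera on this repair bench has been taken apart for cleaning: park its four parts in the holders made for them. Stand the large and the small lens group upright in the round recess that matches each one's size, seat the viewfinder block flat in the rectangular recess, and slide the film plate, tab trailing, flat under the keeper's bar until it is fully home against the stop. Set the parts down gently rather than dropping them, do not knock over or push aside the open glass jar, and let go of everything.

Things in the scene. Friction and masses are not known exactly. Their poses are not given: they have to be found in the camera images.
- big_lens: The larger lens group, an upright black cylinder 52 mm in diameter and 44 mm tall with an aluminium band near its foot and a glass element on top. Stands loose on the bench at the start. Origin: centre of its underside; z up along its axis. About 0.14 to 0.24 kg.
- small_lens: The smaller lens group, an upright black cylinder 36 mm in diameter and 38 mm tall with an aluminium band near its foot and a glass element on top. Stands loose on the bench at the start. Origin: centre of its underside; z up along its axis. About 0.06 to 0.11 kg.
- finder: Viewfinder block, a black rectangular housing 56 (x) x 34 (y) x 36 mm tall with a small aluminium plate and window on top. Stands loose on the bench, long side (x) turned up to 1.2 rad from world x. Origin: centre of its underside; z up. Either way round is right. About 0.06 kg.
- film_plate: Film pressure plate: a flat steel plate 80 (x) x 44 (y) x 5 mm thick lying on the bench, with an upright black grip tab on its rear half: 30 (x) x 14 (y) mm, its centre at x = -25 mm, rising to 39 mm above the plate's underside. Origin: centre of the plate's underside; x points to the bare leading end away from the tab, z up. x turned up to 1.2 rad from world x. About 0.08 kg.
- big_nest: Larger round nest: fixed brown wooden block 100 x 100 x 12 mm with a round, 64 mm wide recess in the middle of its top, 6 mm deep, lined with dark rubber; made for the 52 mm lens group. Origin: centre of the underside on the bench; the recess floor is 6 mm and the rim 12 mm above it; x and y along the block's sides, z up. Turned at most 0.4 rad from the world axes.
- small_nest: Smaller round nest: fixed brown wooden block 100 x 100 x 12 mm with a round, 48 mm wide recess in the middle of its top, 6 mm deep, lined with dark rubber; made for the 36 mm lens group. Origin: centre of the underside on the bench; the recess floor is 6 mm and the rim 12 mm above it; x and y along the block's sides, z up. Turned at most 0.4 rad from the world axes.
- finder_nest: Rectangular nest: fixed brown wooden block 100 x 100 x 12 mm with a rectangular, 68 (x) x 46 (y) mm recess in the middle of its top, 6 mm deep, lined with dark rubber; made for the viewfinder block. Origin: centre of the underside on the bench; the recess floor is 6 mm and the rim 12 mm above it; x and y along the block's sides, z up. Turned at most 0.4 rad from the world axes.
- keeper: Fixed aluminium keeper: bed 130 (x) x 80 (y) x 6 mm, open in front, with a low bar across its far end at x = 23 to 47 mm, underside 17 and top 31 mm above the bench, over a slot 54 mm wide; stop face at x = 55 mm. Origin: centre of underside; x = direction of insertion, within 0.4 rad of world x; z up. Plate home: its origin at x = 15, y = 0, z = 6 mm here, tab still in front of the bar.
- jar_open: Open glass jar, 60 mm in diameter and 70 mm tall, standing loose near the middle of the row of holders. Not to be knocked over or pushed aside. Origin: centre of its underside; z up.
Not all that is in view belongs to the job. Leave any green or grey look-alike of the small_nest alone.

How it is judged:
At the end, for the whole second after the job is handed in: Lenses and finder in their own recesses (centres within 10 mm, undersides within 3 mm of the floor, tilt < 0.12 rad, finder within 0.35 rad); film plate flat on the bed under the bar, within 8 mm of the stop and of the middle, 0.25 rad of straight; all at rest, jar upright (0.2 rad) (horizontal distance between big_lens and big_nest below 0.01 m and z of big_lens in the frame of big_nest below 0.009 m and angle between each of big_lens, small_lens, finder, film_plate's own z axis and vertical below 0.12 rad and horizontal distance between small_lens and small_nest below 0.01 m and z of small_lens in the frame of small_nest below 0.009 m and horizontal distance between finder and finder_nest below 0.01 m and z of finder in the frame of finder_nest below 0.009 m and angle between the x axis of finder and the x axis of finder_nest, either way round below 0.35 rad and x of film_plate in the frame of keeper between 0.007 and 0.02 m and y of film_plate in the frame of keeper between -0.008 and 0.008 m and z of film_plate in the frame of keeper below 0.009 m and angle between the x axis of film_plate and the x axis of keeper, either way round below 0.25 rad and linear speed of each of big_lens, small_lens, finder, film_plate below 0.02 m/s and angle between jar_open's own z axis and vertical below 0.2 rad); the robot touches nothing.
It fails at once if the open jar is tipped or pushed more than 40 mm (angle between jar_open's own z axis and vertical above 0.5 rad or distance of jar_open from where it was at the start of the episode above 0.04 m).
It fails at once if a part is dropped from more than about 30 mm (moves faster than 0.8 m/s out of the fingers) ((linear speed of big_lens above 0.8 m/s and contact force between the fingers and big_lens below 0.1 N) or (linear speed of small_lens above 0.8 m/s and contact force between the fingers and small_lens below 0.1 N) or (linear speed of finder above 0.8 m/s and contact force between the fingers and finder below 0.1 N) or (linear speed of film_plate above 0.8 m/s and contact force between the fingers and film_plate below 0.1 N)).
It also fails if it takes over 120 s, if anything falls off the work surface, if the arm or the gripper's body presses on something with over 40 N, if the wrist force passes 120 N, or if a joint passes its speed limit or range.

### The arm

A 6-joint arm with a two-finger parallel gripper is mounted at the origin on the work surface. World frame = base frame: x ahead of the robot, y to its left, z up, the work surface at z = 0. Lengths are in m, angles in rad, forces in N, time in s.
With the tool pointing down it reaches from about 0.35 to 1 m from the base axis. Payload 7.1 kg.
Tool frame: the origin (TCP) lies between the finger pads; the fingertips stand 22 mm ahead of it and the grasp point (between the pads) lies 3 mm ahead of it; z points along the fingers, y is the line along which they close (so a half turn about z gives the same grasp; the last joint's range is limited). The gripper opens to 85 mm and grips with 20 to 120 N. Pads are 22 mm wide; open, the fingers measure 114 mm over their backs; the gripper's body (76 mm by 85 mm) begins 54 mm behind the grasp point. The pads swing forward as they close: fully open they stand 13 mm farther back than shut.
Start: joints at [-1.368, 0.423, 1.63, -0, 1.089, -0.019], TCP at [0.138, -0.61, 0.253] pointing down, gripper open.
Joint ranges: [-3, 3], [-0.9, 2.11], [0.09, 2.58], [-1.31, 4.45], [0.11, 2.69], [-2.54, 2.54]. Speed limits (rad/s): [2.39, 2.39, 3.01, 3.14, 3.14, 3.14].

### API

Orientations are given as a rotation vector (axis times angle).
In Python, from rig import manip gives the robot as it stands. The module is installed in compiled form; this text tells all that it offers. Calls block until the motion is done:
- manip.move_to(position, orientation): joint-space move of the TCP to a pose.
- manip.servo_line(position, orientation=None, rate=0.15): straight line of the TCP; orientation=None keeps the orientation; rate is the mean speed in m/s.
- manip.set_joints(angles): joint-space move.
- manip.command_gripper(opening, f_grip=None): finger opening in m; f_grip is the grip in N (None keeps the last); returns when the fingers have stopped.
- manip.hold(seconds).
- manip.solve_ik(position, orientation): joint angles nearest the present ones, or None.
- manip.camera(name): name is "scene" or "top" or "wrist"; returns a dict with "image" (384x512x3 uint8, red, green, blue), "fx", "fy", "cx", "cy" (pixels), "cam_to_world" (4x4, takes a point from camera to world coordinates); the wrist camera has in their place "mount" (4x4, takes a point from camera to tool coordinates, whose origin is the TCP and whose axes are the flange's). Camera axes: x right, y down, z forward; pixel columns grow to the right and rows downward; lengths in m; the calibration is good to about 2 mm. A picture is of the moment at which its call begins: read the wrist's pose just before it. There is no depth.
A pose or a line that the arm cannot do raises manip.IKError and nothing moves.
- manip.sign_off(): hands the job in; it is judged then, once.
Readings, each from a call of its own:
- manip.get_time(): time.
- manip.get_joint_positions(): joint angles.
- manip.get_joint_vel(): joint speeds.
- manip.get_tau(): joint torques, N m.
- manip.get_position(): TCP position.
- manip.get_ee_rot(): TCP orientation.
- manip.get_contact_force(): force on the tool from outside, world axes, zero at the start.
- manip.get_torque(): the same for the moment, N m.
- manip.get_width(): finger opening in m.
- manip.get_grip_force(): force on a finger pad.
Only numpy, scipy, OpenCV 4.12 (cv2) and the standard library are available. Lean on these libraries where they do the work, as an engineer would, in place of code of your own. Each camera call takes 0.05 s, during which the arm holds its last target. There are 200 camera calls.

## Working session

There is one attempt and no reset: what is moved stays moved. The work goes in short steps, each a Python script; the robot and the scene stay as the last script left them, time stands still between calls to the robot, and variables do not carry over. Pictures are saved under pics/ and viewed, at most 14 in all, crops included, and the job is handed in when it is done.

```bash
mkdir -p pics
python3 - <<'E'
from rig import manip
import cv2,pickle
for n in("top","scene"):
    c=manip.camera(n); pickle.dump(c,open(n+'.pkl','wb'))
    cv2.imwrite(f'pics/{n}0.png',cv2.resize(c['image'][:,:,::-1],(800,600),interpolation=cv2.INTER_CUBIC))
    print(n,c['fx'],c['fy'],c['cx'],c['cy']);print(c['cam_to_world'].round(3))
w=manip.camera("wrist");print(w['mount'].round(3),w['fx']);print(manip.get_ee_rot(),manip.get_time())
E
```

```text
top 425.74850665652065 425.74850665652065 259.20972257880686 191.5141446824642
[[-0.092 -0.974  0.205  0.232]
 [-0.996  0.091 -0.014  0.005]
 [-0.005 -0.206 -0.979  1.065]
 [ 0.     0.     0.     1.   ]]
scene 489.72130981296 489.72130981296 255.76292994809435 193.35025705168908
[[-0.481  0.627 -0.612  1.253]
 [ 0.877  0.358 -0.322  0.405]
 [ 0.017 -0.692 -0.722  0.955]
 [ 0.     0.     0.     1.   ]]
[[ 0.    -0.965 -0.263  0.066]
 [ 1.     0.     0.    -0.   ]
 [-0.    -0.263  0.965 -0.122]
 [ 0.     0.     0.     1.   ]] 274.0624160622182
[-3.12114705e+00 -3.47629517e-01  1.45296235e-04] 0.15
```

View pics/top0.png

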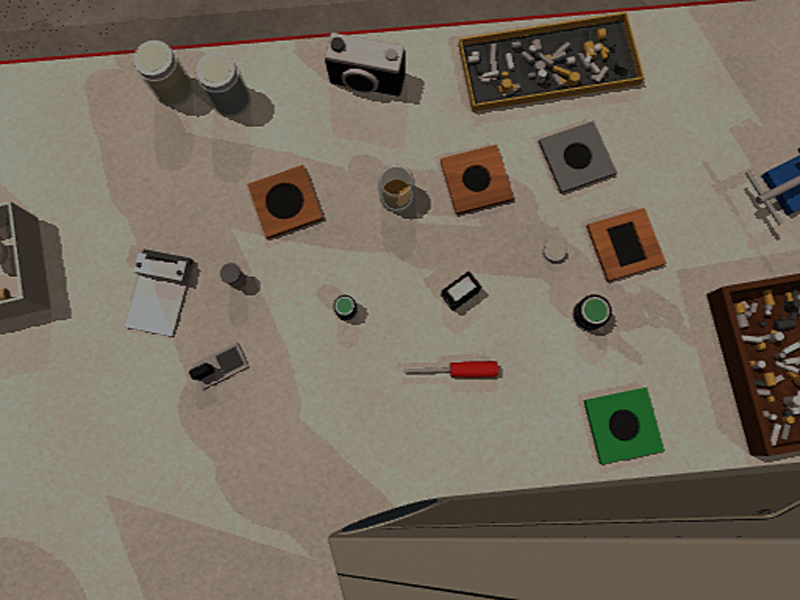

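View pics/scene0.png

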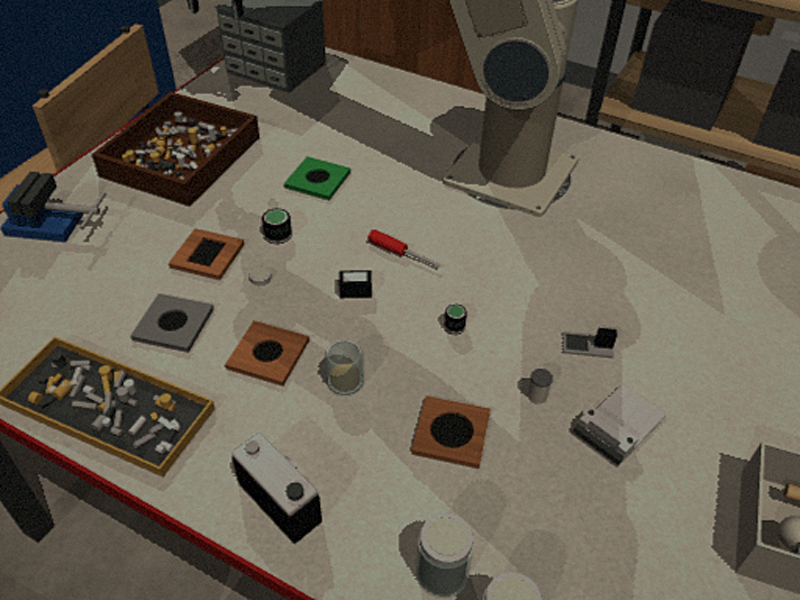

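The top picture shows these candidates:
- **Large nest:** brown (285,201).
- **Small nest:** brown (477,178). Its look-alikes, grey (577,156) and green (624,425), are rejected.
- **Finder nest:** brown (627,244).
- **Big lens:** (593,312).
- **Small lens:** (345,307). The grey canister (235,275) and white cap (555,250) are not lenses.
- **Finder:** (462,290). The camera (365,65) is not it.
- **Film plate:** (220,367), with its tab at the left end.
- **Keeper:** (160,290).
- **Jar:** (397,190).

Next I measure them on rectified planes.

```bash
cat > h.py <<'E'
import numpy as np,cv2,pickle
from scipy.spatial.transform import Rotation as R
def px2w(c,uv,z,T=None):
    T=c['cam_to_world'] if T is None else T
    uv=np.atleast_2d(uv).astype(float)
    d=np.c_[(uv[:,0]-c['cx'])/c['fx'],(uv[:,1]-c['cy'])/c['fy'],np.ones(len(uv))]@T[:3,:3].T
    return (T[:3,3]+d*((z-T[2,3])/d[:,2])[:,None])[:,:2]
def ortho(c,ctr,half,z,ppm=1000,T=None):
    """image of plane z; up = +x, left = +y ; pixel (col,row)-> world"""
    T=c['cam_to_world'] if T is None else T
    n=int(2*half*ppm); s=np.array([[0,0],[n,0],[n,n],[0,n]],float)
    w=np.c_[ctr[0]+half-s[:,1]/ppm, ctr[1]+half-s[:,0]/ppm, np.full(4,z)]
    p=(w-T[:3,3])@T[:3,:3]; uv=np.c_[p[:,0]/p[:,2]*c['fx']+c['cx'],p[:,1]/p[:,2]*c['fy']+c['cy']]
    H=cv2.getPerspectiveTransform(uv.astype(np.float32),s.astype(np.float32))
    return cv2.warpPerspective(c['image'],H,(n,n),flags=cv2.INTER_CUBIC)
def o2w(ctr,half,p,ppm=1000):
    p=np.atleast_2d(p); return np.c_[ctr[0]+half-p[:,1]/ppm, ctr[1]+half-p[:,0]/ppm]
E
python3 - <<'E'
from h import *
c=pickle.load(open('top.pkl','rb'))
rough=dict(big_nest=((285,201),.012),small_nest=((477,178),.012),finder_nest=((627,244),.012),big_lens=((593,312),.044),small_lens=((345,307),.038),finder=((462,290),.036),film=((222,367),.005),keeper=((160,292),.006),jar=((397,205),0),can=((240,285),0))
til=[]
for k,(uv,z) in rough.items():
    ctr=px2w(c,np.array(uv)/1.5625,z)[0]; o=ortho(c,ctr,.08,z); hsv=cv2.cvtColor(o,cv2.COLOR_RGB2HSV)
    msg=''
    m=None
    if 'nest' in k: m=cv2.inRange(hsv,(0,80,50),(25,255,255))
    elif 'lens' in k: m=cv2.inRange(hsv,(40,50,40),(85,255,255))
    if m is not None:
        cs,_=cv2.findContours(m,cv2.RETR_EXTERNAL,cv2.CHAIN_APPROX_NONE); q=max(cs,key=cv2.contourArea)
        r=cv2.minAreaRect(cv2.convexHull(q)); msg=(o2w(ctr,.08,r[0])[0].round(4),np.round(r[1],0),round(r[2],1))
    if 'nest' in k:
        mm=np.zeros_like(m);cv2.drawContours(mm,[q],-1,255,-1);d=cv2.bitwise_and(cv2.inRange(hsv,(0,0,0),(180,255,45)),cv2.erode(mm,np.ones((15,15))))
        q=max(cv2.findContours(d,0,1)[0],key=cv2.contourArea);r=cv2.minAreaRect(q);msg=msg+('recess',o2w(ctr,.08,r[0])[0].round(4),np.round(r[1],0),round(r[2],1))
    print(k,ctr.round(4),z,msg)
    o=cv2.resize(o,(266,266))
    if k in('film','keeper','finder','jar','big_nest','small_nest'): cv2.putText(o,k,(3,12),0,.4,(255,0,0)); til.append(o)
cv2.imwrite('pics/t1.png',np.vstack([np.hstack(til[:3]),np.hstack(til[3:])])[:,:,::-1])
E
```

```text
big_nest [0.6388 0.1739] 0.012 (array([0.6393, 0.1749]), array([106., 103.]), 74.5, 'recess', array([0.6408, 0.1754]), array([62., 61.]), 90.0)
small_nest [ 0.6493 -0.1499] 0.012 (array([ 0.6497, -0.148 ]), array([103., 104.]), 80.1, 'recess', array([ 0.6498, -0.1479]), array([45., 46.]), 90.0)
finder_nest [ 0.5117 -0.382 ] 0.012 (array([ 0.513 , -0.3793]), array([103., 106.]), 78.7, 'recess', array([ 0.5133, -0.3803]), array([67., 44.]), 78.7)
big_lens [ 0.399  -0.2999] 0.044 (array([ 0.4027, -0.3035]), array([36., 35.]), 71.6)
small_lens [0.4441 0.0852] 0.038 (array([0.4478, 0.087 ]), array([23., 24.]), 45.0)
finder [ 0.4547 -0.1013] 0.036 
film [0.3718 0.2905] 0.005 
keeper [0.5036 0.3869] 0.006 
jar [ 0.6187 -0.012 ] 0 
can [0.5048 0.2576] 0
```

View pics/t1.png

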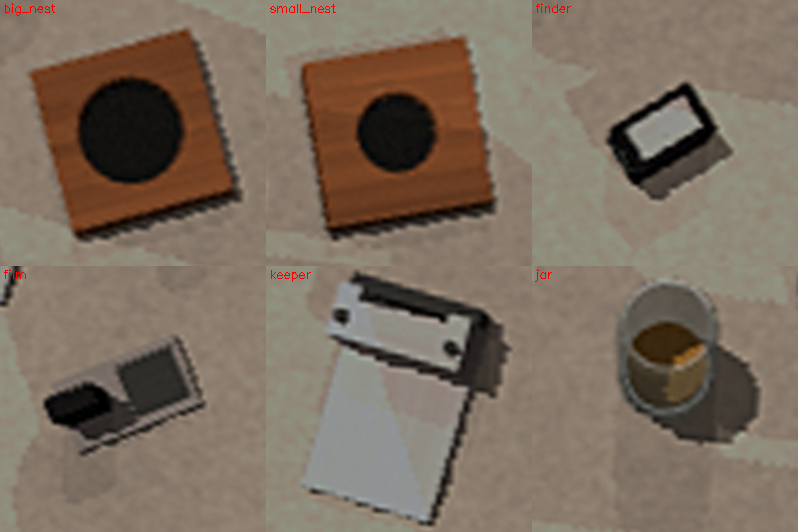

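The ortho tiles show three things. The keeper points up and slightly right, a yaw of about -0.23. The film plate's tab is at its left end and the plate points right and up, about -1.2. The jar's foot is near (0.62,-0.01). I'll now refine from the wrist camera.

```bash
cat >> h.py <<'E'
def rv(yaw): return (R.from_euler('z',yaw)*R.from_euler('x',np.pi)).as_rotvec()
def wshot(m):
    T=np.eye(4);T[:3,3]=m.get_position();T[:3,:3]=R.from_rotvec(m.get_ee_rot()).as_matrix()
    c=m.camera('wrist');c['cam_to_world']=T@c['mount'];return c
E
python3 - <<'E'
from h import *
from rig import manip as m
for i,p in enumerate([(.5,-.36,.24),(.53,-.04,.24),(.5,.28,.24)]):
    m.move_to(p,rv(np.pi/2)); c=wshot(m); pickle.dump(c,open(f'w{i}.pkl','wb')); print(m.get_time(),m.get_joint_positions().round(2))
def tile(i,ctr,h,z,name):
    o=ortho(pickle.load(open(f'w{i}.pkl','rb')),ctr,h,z,2000); 
    pickle.dump(o,open(name+'.o','wb')); o=cv2.resize(o,(266,266));cv2.putText(o,name,(3,12),0,.4,(255,0,0));return o
L=[(2,(.64,.175),.065,.012,'big_nest'),(1,(.65,-.148),.065,.012,'small_nest'),(0,(.513,-.38),.065,.012,'finder_nest'),
(1,(.4547,-.1013),.05,.036,'finder'),(2,(.372,.29),.06,.005,'film'),(2,(.5036,.387),.085,.006,'keeper')]
t=[tile(*a) for a in L]
cv2.imwrite('pics/t2.png',np.vstack([np.hstack(t[:3]),np.hstack(t[3:])])[:,:,::-1])
cv2.imwrite('pics/w2.png',pickle.load(open('w2.pkl','rb'))['image'][:,:,::-1])
E
```

```text
1.8167 [-0.65  0.43  1.66 -0.    1.06 -0.64]
3.0917 [-0.1   0.3   1.85 -0.    0.99 -0.1 ]
4.3667 [ 0.49  0.36  1.76 -0.    1.02  0.49]
```

View pics/t2.png

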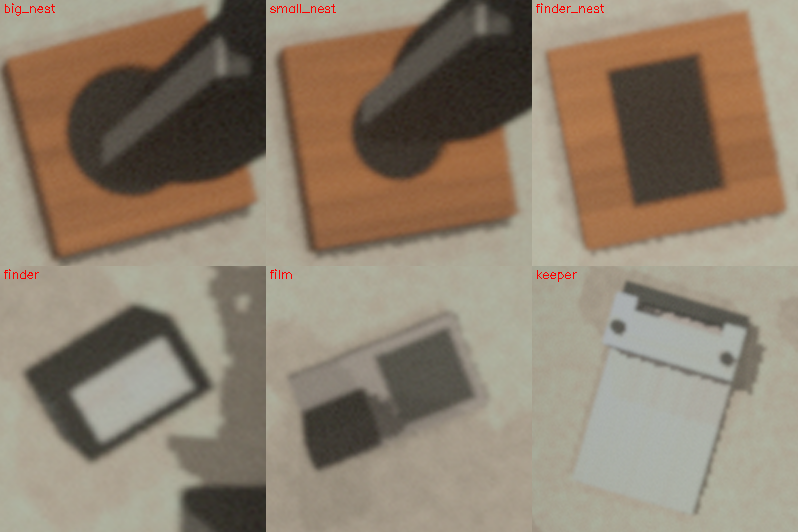

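View pics/w2.png

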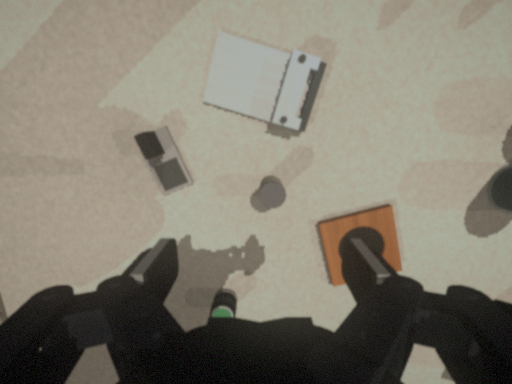

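The wrist view at (512x384) shows the keeper at (265,80), plate at (163,160), canister at (268,193) and big nest at (360,245), with the fingers hiding the bottom. I'll take one unobstructed shot per object by offsetting the TCP.

Run:
```python
from h import *
from rig import manip as m
L=dict(keeper=(.5036,.387,.006,.085),film=(.372,.29,.005,.06),big_nest=(.64,.175,.012,.075),small_lens=(.448,.087,.038,.05),small_nest=(.65,-.148,.012,.075),finder=(.4547,-.1013,.036,.05),big_lens=(.403,-.303,.044,.05),finder_nest=(.513,-.38,.012,.075))
t=[]
for k,(x,y,z,h) in L.items():
    m.move_to((x,y-.11,.2),rv(np.pi/2)); c=wshot(m); pickle.dump(c,open(k+'.pkl','wb'))
    o=ortho(c,(x,y),h,z,2000); hsv=cv2.cvtColor(o,cv2.COLOR_RGB2HSV)
    f=lambda mk:cv2.minAreaRect(cv2.convexHull(max(cv2.findContours(mk,0,1)[0],key=cv2.contourArea)))
    s=lambda r:(o2w((x,y),h,r[0],2000)[0].round(4),np.round(np.array(r[1])/2),round(r[2],1))
    if 'nest' in k:
        br=cv2.inRange(hsv,(0,80,60),(22,255,255)); r=f(br); print(k,s(r))
        mm=np.zeros_like(br);cv2.drawContours(mm,[cv2.boxPoints(r).astype(int)],-1,255,-1)
        print('  rec',s(f(cv2.erode(mm,np.ones((31,31)))&cv2.inRange(hsv,(0,0,0),(180,255,85)))))
    elif 'lens' in k: print(k,s(f(cv2.inRange(hsv,(40,60,40),(85,255,255)))))
    o=cv2.resize(o,(400,400))
    if k in('keeper','film','finder','small_lens'): t.append(cv2.resize(o,(300,300)) if 0 else o[:])
print(m.get_time())
cv2.imwrite('pics/t3.png',cv2.resize(np.vstack([np.hstack(t[:2]),np.hstack(t[2:])]),(600,600),interpolation=cv2.INTER_AREA)[:,:,::-1])
```

```text
big_nest (array([0.6408, 0.1755]), array([101., 101.]), 74.7)
  rec (array([0.6415, 0.176 ]), array([61., 61.]), 90.0)
small_lens (array([0.4478, 0.0873]), array([22., 22.]), 90.0)
small_nest (array([ 0.6507, -0.1486]), array([101., 101.]), 80.5)
  rec (array([ 0.6512, -0.1483]), array([44., 44.]), 35.5)
big_lens (array([ 0.4032, -0.303 ]), array([34., 34.]), 90.0)
finder_nest (array([ 0.5141, -0.381 ]), array([101., 101.]), 78.7)
  rec (array([ 0.5146, -0.3806]), array([65., 44.]), 78.7)
11.1583
```

View pics/t3.png

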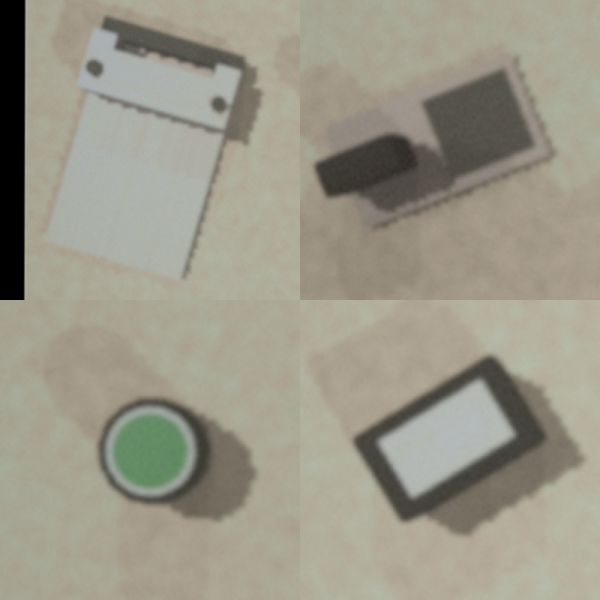

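All measured sizes agree: nests 101 mm, finder about 55x33, plate 80x42, keeper 82 wide with the bar at x≈32 mm in its frame. I'll place the two lenses and the finder first.

```bash
cat >> h.py <<'E'
def fz(m): return m.get_contact_force()[2]
def lower(m,x,y,z,o,lim=4):
    f0=fz(m)
    for k in range(8):
        m.servo_line((x,y,z-.001*k),o,rate=.02)
        if fz(m)-f0>lim: break
    return k,fz(m)-f0
def pick(m,x,y,yaw,z=.034,open_=.085,f=50,up=.2):
    o=rv(yaw); m.command_gripper(open_); m.move_to((x,y,.12),o); m.servo_line((x,y,z),o,rate=.12)
    m.command_gripper(0,f); print('w',m.get_width(),'g',m.get_grip_force())
    m.servo_line((x,y,z+.02),o,rate=.06); m.servo_line((x,y,up),o,rate=.25); print('w',m.get_width(),m.get_contact_force().round(1))
def place(m,x,y,yaw,z,open_):
    o=rv(yaw); m.move_to((x,y,.2),o); m.servo_line((x,y,z+.012),o,rate=.15); m.hold(.2)
    print('low',lower(m,x,y,z+.003,o)); m.command_gripper(open_); m.hold(.2); 
    m.servo_line((x,y,.13),o,rate=.15); m.hold(.05); print('t',m.get_time())
E
python3 - <<'E'
from h import *
from rig import manip as m
P=np.pi/2
pick(m,.4032,-.3030,P); place(m,.6412,.1758,P,.040,.08)
pick(m,.4478,.0873,P,open_=.07); place(m,.6510,-.1484,P,.040,.065)
pick(m,.4587,-.1013,2.11,open_=.07); place(m,.5144,-.3808,.197,.040,.058)
m.move_to((.5144,-.49,.2),rv(P)); c0=wshot(m)
m.move_to((.651,-.258,.2),rv(P)); c1=wshot(m)
m.move_to((.6412,.066,.2),rv(P)); c2=wshot(m); print(m.get_time())
t=[cv2.resize(ortho(c,p,.07,z,2000),(260,260)) for c,p,z in((c0,(.5144,-.3808),.042),(c1,(.651,-.1484),.044),(c2,(.6412,.1758),.05))]
cv2.imwrite('pics/t4.png',np.hstack(t)[:,:,::-1])
E
```

```text
w 0.05095021093882908 g 51.17084562778473
w 0.050494368428992464 [ 0.5  0.1 -2.6]
low (3, np.float64(8.955224436916309))
t 20.8083
w 0.03441149943921324 g 49.08242583274841
w 0.034728022208337185 [-0.4 -0.4 -1.2]
low (3, np.float64(8.59999112856418))
t 29.6917
w 0.03314872187573158 g 50.22592306137085
w 0.032905335159586074 [ 0.2 -1.3 -1.3]
low (3, np.float64(8.291008344439808))
t 38.6167
42.3917
```

View pics/t4.png

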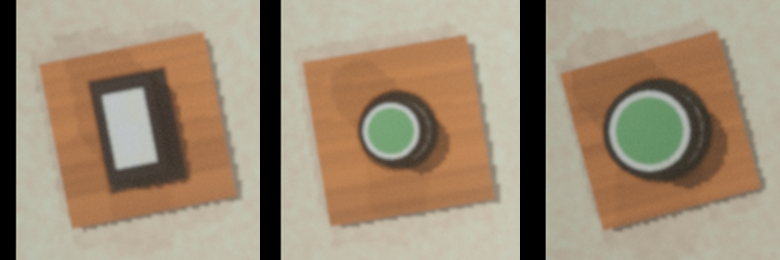

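The finder (130,130), small lens (397,130) and big lens (655,130) sit in their recesses, and each touched down exactly at the nominal floor height. The film plate is next.

Run:
```python
from h import *
from rig import manip as m
K=np.array([.5057,.3883]);a=-.28;Y=a+np.pi;o=rv(Y)
def kp(px,z): # TCP for plate origin at keeper x=px
    return np.r_[K+(px-.025)*np.array([np.cos(a),np.sin(a)]),z]
pick(m,.3673,.3176,1.93,z=.033,open_=.05,f=80,up=.14)
m.move_to(kp(-.035,.14),o); m.servo_line(kp(-.035,.0415),o,rate=.15); m.hold(.2)
print(m.get_contact_force().round(1))
c=wshot(m); 
cv2.imwrite('pics/f1.png',c['image'][:,:,::-1])
print(m.get_time())
```

```text
w 0.012661327115350176 g 78.52646112442017
w 0.012740833015858108 [-0.2  0.2 -0.2]
[-0.1  1.  -0.3]
48.2583
```

View pics/f1.png

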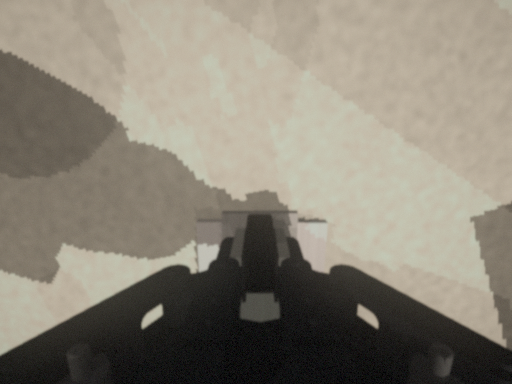

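The plate is gripped by its tab. Its rear edge (cols 222–298, mid 260) is centred on the bed's front edge (196–327, mid 261), so I'll slide it in.

Run:
```python
from h import *
from rig import manip as m
K=np.array([.5057,.3883]);a=-.28;Y=a+np.pi;o=rv(Y);u=np.array([np.cos(a),np.sin(a)])
kp=lambda px,z:np.r_[K+(px-.025)*u,z]
m.servo_line(kp(.005,.0415),o,rate=.05); m.hold(.1); f0=m.get_contact_force(); print(f0.round(1))
x=.005
while x<.020:
    x+=.001; m.servo_line(kp(x,.0415),o,rate=.03); f=m.get_contact_force()-f0
    if f[:2]@u<-5: break
print('stop x',x,f.round(1))
p=kp(x-.0005,0)
print('low',lower(m,p[0],p[1],.0410,o,3), m.get_contact_force().round(1))
m.command_gripper(.035); m.hold(.3); m.servo_line(np.r_[p[:2],.16],o,rate=.12)
q=K-.12*u  # look at it from ahead-of-keeper side and scene
m.move_to((.5036,.277,.2),rv(np.pi/2)); c=wshot(m); s=m.camera('scene'); print(m.get_time())
A=cv2.resize(ortho(c,(.5036,.387),.085,.011,2000),(400,400))
B=cv2.resize(s['image'][230:310,340:440],(400,320),interpolation=cv2.INTER_CUBIC)
cv2.imwrite('pics/f2.png',np.hstack([A,np.vstack([B,np.zeros((80,400,3),np.uint8)])])[:,:,::-1])
cv2.imwrite('pics/s2.png',s['image'][:,:,::-1])
```

```text
[ 0.1 -0.5 -0.4]
stop x 0.015000000000000006 [-7.3  5.8  2.3]
low (2, np.float64(8.968946657693875)) [-8.6  0.2 10.8]
55.5
```

View pics/f2.png

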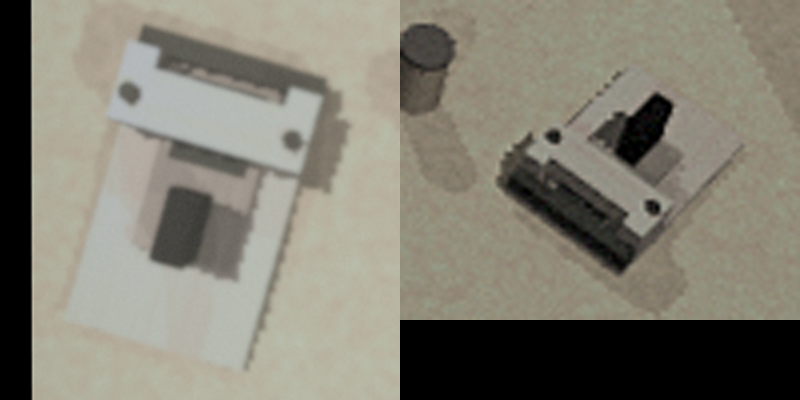

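View pics/s2.png

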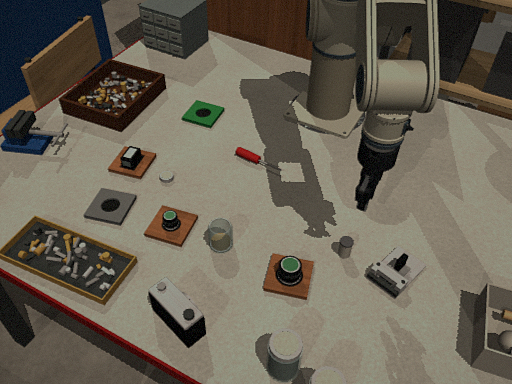

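The plate met the stop at x=15 mm and touched down at bed height, straight and centred. All parts are in their holders and the jar is still upright at (220,235). Handing in.

```bash
python3 -c "
from rig import manip as m
print(m.sign_off())"
```

```text
the job is handed in; nothing more can be done
None
```

The job is handed in: both lens groups, the finder and the film plate are in their holders, the jar was left untouched, and the gripper is clear of everything; the hand-in call gave no verdict.

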